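Slide the firing dish into the bench kiln and find its seat

TASK

Push the kiln's shutter fully open, then slide the loaded firing dish by its loop handle along the hearth into the kiln and feel about with it until it drops into the round seat hidden in the chamber floor, lying flat at the bottom of it. Keep the dish on the hearth, never lifted or tipped; leave the shutter open and everything standing round about where it is.

Things in the scene. Friction and masses are not known exactly. Their poses are not given: they have to be found in the camera images.
- kiln: low grey bench kiln, fixed, mouth towards the robot. Origin: middle of the mouth's plane at bench height; x points into the kiln, y left seen from the robot, z up. In its frame (mm): front part x 0 to 90, y -155 to 155, top at z 85; body behind it x 90 to 260, y -170 to 170, top at z 140; a thin shutter rail 6 proud of the front, z 77 to 85, y -110 to 285
- hearth (a point): middle of the top of the pale flat hearth plate in front of the kiln, 20 mm above the bench and 130 mm before the mouth's plane. The plate spans x -270 to +10, y -200 to +200 mm in the kiln's frame and runs level into the chamber
- mouth (a point): middle of the mouth's sill, on the mouth's plane, 20 mm above the bench. The chamber behind is 170 mm wide, 45 mm high, 150 mm deep; its floor is level with the hearth. Out of sight in that floor is a round flat-bottomed seat 87 mm across, 9 mm deep, its centre anywhere 55 to 80 mm in from the mouth's plane and up to 34 mm left or right of the mid-line
- shutter (a joint): how far the shutter is open, m: 0 shuts the mouth, grows as it slides to the kiln's +y, stop at 0.185 (fully open). It slides against about 2 N of friction plus 4 N per m/s and stays where it is left
- shutter_tab (a point): top middle of the upright tab on the shutter's top edge: 22 mm wide (kiln y), 12 mm thick (kiln x), 40 mm high, its top 130 mm above the bench. The shutter is a dark steel plate 190 mm wide, 12 mm thick, 8 to 20 mm in front of the mouth's plane, z 22 to 90 mm; the tab stands 30 mm to the -y side of its middle
- dish: steel firing dish 76 mm across and 18 mm high with small enamel discs fixed in it, about 0.45 kg, loose on the hearth. Origin: centre of its flat underside (on the hearth z 20 mm in the kiln's frame, in the seat 11); its handle points along its own -x, z up. Overall length 201 mm. It turns freely in the seat
- loop (a point): middle of the dish's rectangular loop handle, 140 mm from the dish's centre along its -x, 17 mm above its underside. Opening 30 mm (dish x) by 82 mm (dish y); bars 8 mm thick, 10 mm high, their underside 12 mm above the hearth (3 mm once seated); a bar 14 mm wide, 8 mm high joins loop to dish
- brick: terracotta firebrick prop 50 x 50 x 65 mm standing on the hearth to one side, loose; origin centre of underside; leave alone
- jar: amber jar with steel cap, 50 mm diameter, 75 mm high, standing on the hearth on the other side, loose; origin centre of underside; leave alone
- block: grey soldering block 100 x 70 x 30 mm on the bench to the right of the hearth, loose; origin centre of underside; leave alone
- pot: copper cup 70 mm diameter, 90 mm high on the bench to the left of the hearth, loose; origin centre of underside; leave alone
Things that resemble listed ones, but are neither listed nor needed, are in the scene too. What is meant by the dish is not orange or purple, and is the larger of those in its own colour.

How it is judged:
By the outcome, as a careful person would: the job done as asked, in the order asked, and still so for the second after the job is handed in, with the robot touching nothing.
It also fails if it takes over 72 s, if anything falls off the work surface, if the arm or the gripper's body presses on something with over 40 N, if the wrist force passes 120 N, or if a joint passes its speed limit or range.

ROBOT

A 6-joint arm with a two-finger parallel gripper is mounted at the origin on the work surface. World frame = base frame: x ahead of the robot, y to its left, z up, the work surface at z = 0. Lengths are in mm, angles in rad, forces in N, time in s.
With the tool pointing down it reaches from about 350 to 975 mm from the base axis. Payload 7.1 kg.
Tool frame: the origin (TCP) lies on the centre line of the jaws, within the pads' length; the fingertips stand 17 mm ahead of it and the grasp point (between the pads) lies 2 mm behind it (tip_extent is the distance from the TCP to the fingertips, in mm); z points along the fingers, y is the line along which they close (so a half turn about z gives the same grasp; the last joint's range is limited). The gripper opens to 88 mm and grips with 3 to 60 N. Pads are 20 mm wide; open, the fingers measure 115 mm over their backs; the gripper's body (75 mm by 178 mm) begins 61 mm behind the grasp point.
Start: joints at [-1.368, 0.423, 1.63, -0, 1.089, -0.019], TCP at [137.511, -609.669, 239.675] pointing down, gripper open.
Joint ranges: [-3, 3], [-0.9, 2.11], [0.09, 2.58], [-1.31, 4.45], [0.11, 2.69], [-2.54, 2.54]. Speed limits (rad/s): [2.39, 2.39, 3.01, 3.14, 3.14, 3.14].

INTERFACE

Orientations are given as a rotation vector (axis times angle).
In Python, from workcell import get_obs, get_image, camera_model, close_job, look_for, outline_of, pinpoint, tip_extent gives the robot as it stands.
- The arm moves only by the shell command python3 -m jog 'ROWS'. ROWS is text: rows parted by semicolons, each of 7 numbers parted by spaces: the shift along the tool's x, y, z as a fraction of full scale, then the turn, a rotation vector about the tool's x, y, z as a fraction of full scale, then the closure, from -1 (fully open) to 1 (shut). A call has 1 to 8 rows; each row is the pose to reach, as a shift and turn from the pose commanded when the call began, along the tool's axes at that moment; what a row does not reach only later rows make up. Full scale, the value 1, is 0.2 m for a shift and 30 degrees for a turn. A row lasts 1/10 s, in which the tool goes at most 50 mm and 8.59 degrees, less where a joint would pass 70% of its speed; a pose out of reach is approached as far as the arm can. A call with a number of a shift or a turn outside -1 to 1 is refused whole. A call with a gripper value outside its range is refused whole. The fingers move at their own pace and stop on an object; the grip force is fixed at half the most. Time passes only in rows, so rows that repeat a pose let the fingers close. It gives the time, the measured TCP pose, the force, the opening and the grip force at its end, in the units of the state.
- get_obs(): the state, without advancing time (a new reading comes with each control period).
- get_image(name): name is "side" or "top" or "wrist"; returns the picture (480x640x3 uint8, red, green, blue); there is no depth.
- camera_model(name): a dict with "fx", "fy", "cx", "cy" (pixels), "origin" and "orientation" of the camera in the world; the wrist camera has in their place "tool_from_camera" (4x4, takes a point from camera to tool coordinates, whose origin is the TCP and whose axes are the flange's). Camera axes: x right, y down, z forward; pixel columns grow to the right and rows downward; lengths in mm; the calibration is good to about 2 mm. A picture is of the moment at which its call begins: read the wrist's pose just before it. camera_model takes no time and is no camera call.
- close_job(): hands the job in; it is judged then, once.
Trained networks look in the newest picture that a camera, given by its name, has taken for a name from the list of things; names that differ only in an ending like _2 or _b are one class to them, and where a whole thing is asked for, a point or a joint stands for the part that bears it (a point fixed in the world has none). Each returns a list of dicts, best first, with "confidence" (0 to 1); they miss things now and then, are a little off and sometimes report something else, mostly with a low value. They report only what shows in the picture. A call takes as long as a camera call. They do not tell look-alikes from the thing itself.
- look_for(target, camera): "xyz" ([x, y, z] in mm, in the coordinates of the camera as it stood for that picture, good to about 4 mm: the middle of the surface that is visible of it).
- outline_of(target, camera): "mask" (480x640 bool, what is visible of it).
- pinpoint(target, camera): "xyz" ([x, y, z] in mm, in the coordinates of the camera as it stood for that picture, good to about 4 mm: a listed point, or the origin of a listed thing).
The state is a dict: "t": time; "qpos": joint angles; "qvel": joint speeds; "joint_torque": joint torques, N m; "ee_pos": TCP position; "orientation": TCP orientation; "ft_force": force on the tool from outside, world axes, zero at the start; "moment": the same for the moment, N m; "width": finger opening in mm; "grasp_force": force on a finger pad.
Only numpy, scipy, OpenCV 4.12 (cv2) and the standard library are available. Lean on these libraries where they do the work, as an engineer would, in place of code of your own. Each camera call takes 0.05 s, during which the arm holds its last target. There are 200 camera calls.

## Working session

There is one attempt and no reset: what is moved stays moved. The work goes in short steps, Python scripts to look and compute and a shell command to move; the robot and the scene stay as the last step left them, time stands still between calls to the robot, and variables do not carry over. Pictures are saved under pics/ and viewed, at most 10 in all, crops included, and the job is handed in when it is done.

```bash
mkdir -p pics; ls
cat > h.py <<'E'
import numpy as np, cv2
from scipy.spatial.transform import Rotation as R
from workcell import *
def cam(name):
    m=camera_model(name)
    if 'origin' in m:
        o=np.array(m['orientation'],float)
        r=R.from_rotvec(o).as_matrix() if o.size==3 else (o.reshape(3,3) if o.size==9 else R.from_quat(o).as_matrix())
        return m,r,np.array(m['origin'],float)
    s=get_obs(); T=np.array(m['tool_from_camera']).reshape(4,4); rt=R.from_rotvec(s['orientation']).as_matrix()
    return m,rt@T[:3,:3],rt@T[:3,3]+np.array(s['ee_pos'])
def snap(name,f=None):
    c=cam(name); im=get_image(name)
    if f: cv2.imwrite('pics/'+f,im[:,:,::-1])
    return im,c
def w(c,p): return c[1]@np.array(p)+c[2]
def proj(c,P):
    p=c[1].T@(np.array(P)-c[2]); m=c[0]; return np.array([m['fx']*p[0]/p[2]+m['cx'],m['fy']*p[1]/p[2]+m['cy']])
def ray(c,uv,z):
    m=c[0]; d=c[1]@np.array([(uv[0]-m['cx'])/m['fx'],(uv[1]-m['cy'])/m['fy'],1]); return c[2]+d*(z-c[2][2])/d[2]
E
python3 - <<'E'
from h import *
print(camera_model('top'))
for n in ['top','side']:
    im,c=snap(n,n+'0.png')
    for t in ['kiln','hearth','mouth','shutter_tab','dish','loop','brick','jar','block','pot']:
        print(n,t,[(round(r['confidence'],2),w(c,r['xyz']).round(0).tolist(), proj(c,w(c,r['xyz'])).round().tolist()) for r in pinpoint(t,n)[:3]])
E
```

```text
pics
{'fx': 593.8034313944339, 'fy': 593.8034313944339, 'cx': 318.6515824795019, 'cy': 232.1708086176008, 'origin': array([ 324.07067927,  -74.77926483, 1652.8811206 ]), 'orientation': array([-2.11922038,  2.1405841 , -0.14223645])}
top kiln [(0.87, [683.0, 29.0, -4.0], [295.0, 198.0]), (0.34, [670.0, 37.0, 128.0], [289.0, 193.0])]
top hearth [(0.76, [559.0, 33.0, 22.0], [293.0, 240.0]), (0.29, [583.0, -110.0, 22.0], [344.0, 231.0])]
top mouth [(0.59, [683.0, 23.0, 22.0], [296.0, 196.0])]
top shutter_tab [(0.73, [670.0, 36.0, 129.0], [289.0, 192.0])]
top dish [(0.96, [326.0, -423.0, -1.0], [460.0, 324.0]), (0.83, [619.0, 83.0, 16.0], [275.0, 219.0]), (0.75, [382.0, 314.0, -1.0], [192.0, 306.0])]
top loop [(0.95, [478.0, 94.0, 39.0], [270.0, 269.0]), (0.87, [368.0, 420.0, 12.0], [153.0, 311.0]), (0.8, [375.0, -335.0, 6.0], [427.0, 306.0])]
top brick [(0.88, [581.0, -110.0, 21.0], [344.0, 232.0]), (0.28, [564.0, 330.0, -2.0], [189.0, 241.0])]
top jar [(0.56, [590.0, 184.0, 20.0], [239.0, 230.0])]
top block [(0.76, [521.0, -273.0, -4.0], [403.0, 254.0])]
top pot [(0.81, [563.0, 332.0, -
[... 175 characters left out ...]
, [358.0, 245.0])]
side shutter_tab [(0.91, [671.0, 38.0, 128.0], [353.0, 208.0])]
side dish [(0.92, [330.0, -427.0, -0.0], [201.0, 472.0]), (0.88, [621.0, 84.0, 20.0], [326.0, 229.0]), (0.84, [388.0, 316.0, 1.0], [223.0, 179.0])]
side loop [(0.94, [364.0, 417.0, 9.0], [212.0, 152.0]), (0.81, [475.0, 92.0, 32.0], [262.0, 230.0]), (0.66, [374.0, -336.0, 14.0], [224.0, 415.0])]
side brick [(0.65, [582.0, -116.0, 16.0], [322.0, 302.0]), (0.18, [593.0, 182.0, 18.0], [309.0, 202.0])]
side jar [(0.69, [590.0, 181.0, 19.0], [307.0, 202.0]), (0.53, [525.0, -278.0, 3.0], [304.0, 378.0])]
side block [(0.96, [524.0, -278.0, -0.0], [303.0, 379.0])]
side pot [(0.87, [565.0, 328.0, -3.0], [291.0, 170.0])]
```

View pics/top0.png

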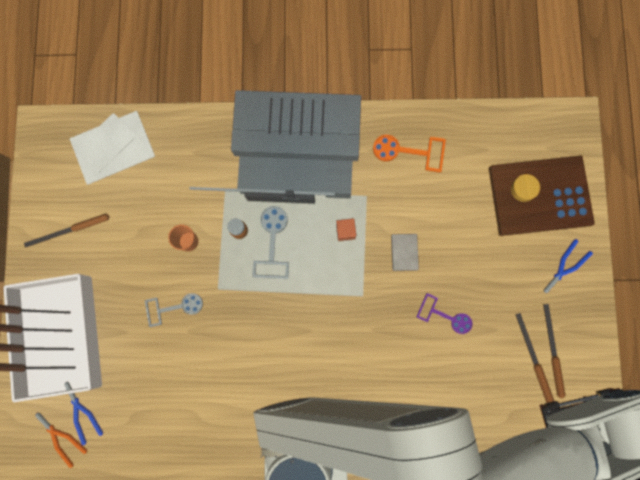

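View pics/side0.png

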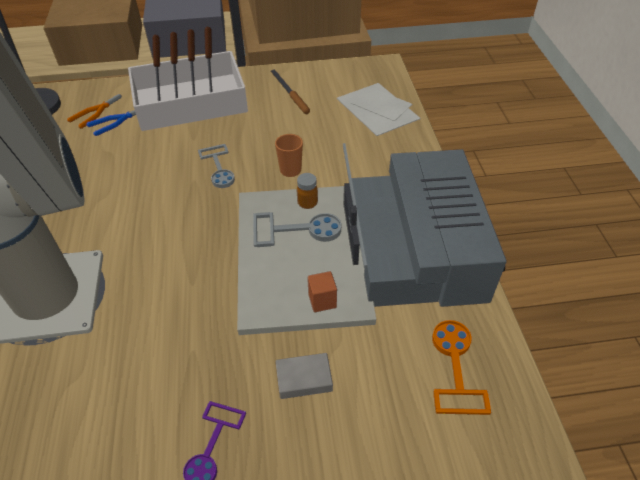

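The top view shows the grey-blue dish on the hearth, its bowl at (274,219) and loop at (270,269). The shutter is about 40 mm open with its tab at (290,192). The brick is at (346,229) and the jar at (237,228). The side view agrees, and the smaller silver, orange and purple ones are look-alikes.

```bash
cat > kf.py <<'E'
from h import *
from scipy.optimize import least_squares
E
python3 - <<'E'
from h import *
s=get_obs(); print(R.from_rotvec(s['orientation']).as_matrix().round(3).tolist(), tip_extent, s['width'], s['ft_force'])
c=cam('top'); m=c[0]
im=get_image('top')
k=outline_of('kiln','top')[0]['mask'].astype(np.uint8)
ct=max(cv2.findContours(k,0,2)[0],key=cv2.contourArea); print(cv2.boundingRect(ct))
# hearth: pale plate by colour
hsv=cv2.cvtColor(im,cv2.COLOR_RGB2HSV); mk=((hsv[...,1]<45)&(hsv[...,2]>130)).astype(np.uint8); mk[:185]=0;mk[305:]=0;mk[:,:205]=0;mk[:,380:]=0
mk=cv2.morphologyEx(mk,cv2.MORPH_CLOSE,np.ones((25,25)));mk=cv2.morphologyEx(mk,cv2.MORPH_OPEN,np.ones((5,5)))
# left, right, and bottom edges fitted
def line(pts):
    P=np.array([ray(c,p,20)[:2] for p in pts]); a=cv2.fitLine(P.astype(np.float32),cv2.DIST_HUBER,0,.1,.1).ravel(); return a
b=line([(u,np.nonzero(mk[:,u])[0].max()+.5) for u in range(235,350)])
l=line([(np.nonzero(mk[v])[0].min()-.5,v) for v in range(215,275)])
r=line([(np.nonzero(mk[v])[0].max()+.5,v) for v in range(215,275)])
for a in(b,l,r): print(a.round(3), 'ang',np.degrees(np.arctan2(a[1],a[0])).round(2))
def inter(a,b):
    t=np.linalg.solve(np.c_[a[:2],-b[:2]],b[2:]-a[2:]); return a[2:]+t[0]*a[:2]
L,Rr=inter(b,l),inter(b,r); print('corners',L,Rr,np.linalg.norm(L-Rr)); mid=(L+Rr)/2
d=(L-Rr)/np.linalg.norm(L-Rr); x=np.array([d[1],-d[0]]); print('yaw',np.degrees(np.arctan2(x[1],x[0])),'mouth',mid+270*x,'hearth',mid+140*x)
E
```

```text
[[0.976, 0.22, 0.0], [0.22, -0.976, 0.0], [0.0, -0.0, -1.0]] 17.0 87.68971008739665 [0.08043538 0.2579734  0.12403341]
(209, 90, 158, 207)
[5.70000e-02 9.98000e-01 4.15351e+02 3.42060e+01] ang 86.73
[ 9.98000e-01 -6.00000e-02  5.47552e+02  2.33110e+02] ang -3.45
[ 9.99000e-01 -4.70000e-02  5.39586e+02 -1.63965e+02] ang -2.67
corners [427.1473  240.37053] [ 404.37375 -157.65411] 398.67563
yaw -3.2746906 mouth [685.3197   25.93499] hearth [555.5319    33.360985]
```

```bash
python3 -m jog '1 -.72 0 0 0 .53 1;1 -.72 0 0 0 .53 1;1 -.72 0 0 0 .53 1;1 -.72 0 0 0 .53 1;1 -.72 0 0 0 .53 1;1 -.72 0 0 0 .53 1' && python3 -m jog '.86 -1 0 0 0 0 1;.86 -1 0 0 0 0 1;.86 -1 0 0 0 0 1;.86 -1 0 0 0 0 1;.86 -1 0 0 0 0 1;.86 -1 0 0 0 0 1' && python3 -m jog '.4 -.9 0 0 0 0 1;.4 -.9 0 0 0 0 1;.4 -.9 0 0 0 0 1;.4 -.9 0 0 0 0 1;.4 -.9 0 0 0 0 1;.4 -.9 0 0 0 0 1'
python3 - <<'E'
from h import *
im,c=snap('wrist','w1.png')
s=get_obs(); print(R.from_rotvec(s['orientation']).as_matrix().round(3).tolist(),s['ee_pos'],s['ft_force'],s['width'])
for t in ['mouth','hearth','shutter_tab','dish','loop','brick','jar','kiln']:
    print(t,[(round(r['confidence'],2),w(c,r['xyz']).round(0).tolist(), proj(c,w(c,r['xyz'])).round().tolist()) for r in pinpoint(t,'wrist')[:2]])
E
```

```text
t: 1.8
ee_pos: [303.5, -421.5, 239.8]
orientation: [-3.139, 0.08, -0.001]
ft_force: [-0.5, 0.1, -0.1]
width: 43.2
grasp_force: 0.0
t: 2.4
ee_pos: [486.4, -233.0, 240.0]
orientation: [3.14, -0.083, 0.002]
ft_force: [-1.0, 0.6, -0.2]
width: 0.9
grasp_force: 0.0
t: 3.0
ee_pos: [573.6, -60.1, 239.4]
orientation: [3.14, -0.085, -0.001]
ft_force: [-0.3, -0.2, 0.5]
width: 0.8
grasp_force: 0.0
[[0.998, -0.056, -0.001], [-0.056, -0.998, -0.0], [-0.001, 0.001, -1.0]] [573.20075955 -60.93685865 239.41674975] [-0.14369926 -0.35453212 -0.06158703] 0.2568127748580373
mouth [(0.82, [688.0, 26.0, 23.0], [224.0, 103.0])]
hearth []
shutter_tab [(0.83, [672.0, 41.0, 132.0], [162.0, 115.0])]
dish [(0.69, [615.0, 82.0, 19.0], [180.0, 182.0])]
loop [(0.92, [477.0, 92.0, 37.0], [185.0, 312.0]), (0.69, [369.0, -336.0, 18.0], [557.0, 366.0])]
brick [(0.85, [581.0, -118.0, 20.0], [375.0, 205.0]), (0.75, [672.0, 40.0, 131.0], [165.0, 115.0])]
jar [(0.86, [589.0, 183.0, 25.0], [85.0, 213.0]), (0.74, [581.0, -118.0, 19.0], [375.0, 204.0])]
kiln [(0.94, [684.0, 27.0, -0.0], [230.0, 109.0])]
```

View pics/w1.png

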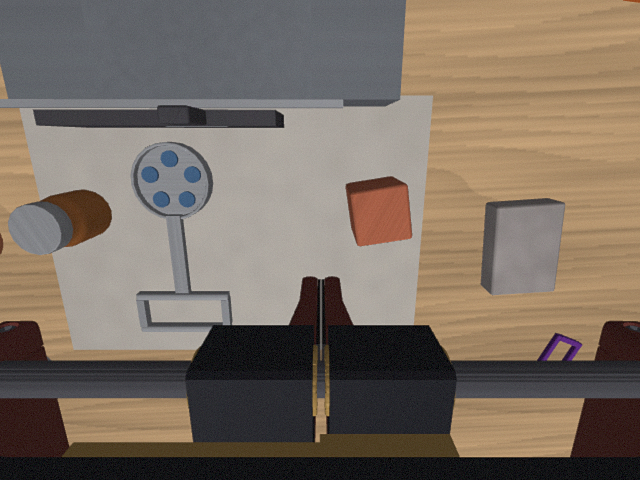

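The wrist view shows the dark tab at (175,115), a clear hearth in front of it, and the brick at (380,210). I'll move to the -y side of the tab, descend, and push.

```bash
python3 -m jog '.465 -.31 0 0 0 0 1;.465 -.31 0 0 0 0 1;.465 -.31 0 0 0 0 1;.465 -.31 .3 0 0 0 1;.465 -.31 .58 0 0 0 1;.465 -.31 .58 0 0 0 1;.465 -.31 .58 0 0 0 1' && python3 -m jog '0 -.05 0 0 0 0 1;0 -.1 0 0 0 0 1;0 -.15 0 0 0 0 1;0 -.2 0 0 0 0 1;0 -.25 0 0 0 0 1;0 -.3 0 0 0 0 1;0 -.35 0 0 0 0 1;0 -.4 0 0 0 0 1' && python3 -m jog '0 -.05 0 0 0 0 1;0 -.1 0 0 0 0 1;0 -.15 0 0 0 0 1;0 -.2 0 0 0 0 1;0 -.24 0 0 0 0 1;0 -.27 0 0 0 0 1;0 -.3 0 0 0 0 1;0 -.3 0 0 0 0 1'
```

```text
t: 4.15
ee_pos: [667.8, -3.4, 121.1]
orientation: [3.14, -0.088, -0.009]
ft_force: [-0.3, -0.0, -0.0]
width: 0.4
grasp_force: 0.0
t: 4.95
ee_pos: [674.4, 77.7, 123.6]
orientation: [3.14, -0.087, -0.0]
ft_force: [1.0, -2.6, 2.3]
width: 0.3
grasp_force: 1.2
t: 5.75
ee_pos: [677.7, 137.7, 123.5]
orientation: [-3.14, 0.087, 0.0]
ft_force: [-0.1, -0.9, 0.3]
width: 0.4
grasp_force: 0.0
```

```bash
python3 -m jog '0 -.03 0 0 0 0 1;0 -.05 0 0 0 0 1;0 -.065 0 0 0 0 1;0 -.065 0 0 0 0 1'; python3 -m jog '0 -.01 0 0 0 0 1;0 -.02 0 0 0 0 1;0 -.02 0 0 0 0 1'
```

```text
t: 6.15
ee_pos: [678.4, 150.1, 123.5]
orientation: [-3.14, 0.087, 0.0]
ft_force: [-0.1, 0.2, 0.2]
width: 0.5
grasp_force: 0.0
t: 6.45
ee_pos: [678.7, 153.8, 123.6]
orientation: [-3.14, 0.087, 0.0]
ft_force: [-0.8, -0.2, -0.9]
width: 0.5
grasp_force: 0.4
```

```bash
for i in 1; do python3 -m jog '0 -.01 0 0 0 0 1;0 -.02 0 0 0 0 1;0 -.02 0 0 0 0 1' | grep -E 'ee_pos|ft'; done; python3 -m jog '0 -.01 0 0 0 0 1;0 -.015 0 0 0 0 1;0 -.015 0 0 0 0 1'| grep -E 'ee_pos|ft'
python3 - <<'E'
from h import *
for n in ['top','side']:
    im,c=snap(n,n+'1.png')
    print([(round(r['confidence'],2),w(c,r['xyz']).round(0).tolist()) for r in pinpoint('shutter_tab',n)[:2]])
E
```

```text
ee_pos: [678.9, 158.0, 123.6]
ft_force: [-0.8, -0.2, -0.4]
ee_pos: [679.1, 160.9, 123.6]
ft_force: [-0.1, -0.5, -1.1]
[(0.32, [557.0, 32.0, 22.0])]
[]
```

```bash
python3 -m jog '0 -.01 0 0 0 0 1;0 -.02 0 0 0 0 1'| grep -E 'ee_pos|ft';python3 -m jog '0 -.01 0 0 0 0 1;0 -.02 0 0 0 0 1'| grep -E 'ee_pos|ft'
python3 - <<'E'
import cv2,numpy as np
a=cv2.imread('pics/side1.png')[120:320,250:520]; b=cv2.imread('pics/top1.png')[120:320,150:420]
cv2.imwrite('pics/c1.png',np.hstack([cv2.resize(x,(400,400)) for x in (a,b)]))
E
```

```text
ee_pos: [679.3, 161.7, 123.9]
ft_force: [-1.1, -20.4, 3.7]
ee_pos: [679.3, 161.9, 123.9]
ft_force: [-1.5, -36.0, 7.1]
```

View pics/c1.png

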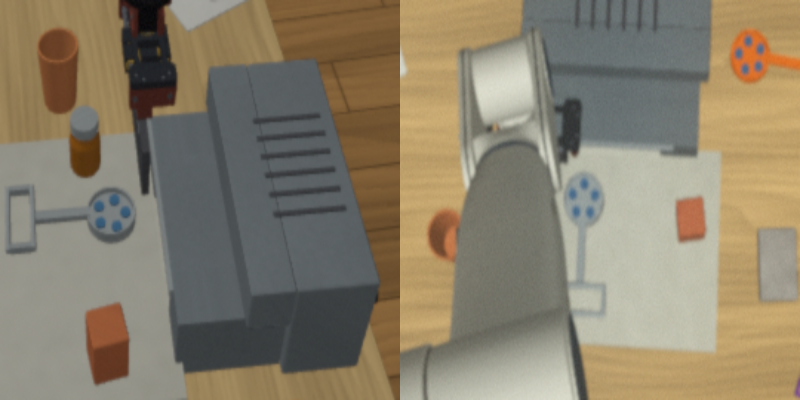

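The shutter is on its stop: force rose to 36 N with no further travel, and the crop shows the plate clear of the mouth. Next I back off and look at the loop.

```bash
python3 -m jog '0 .03 0 0 0 0 1;0 .1 0 0 0 0 1;0 .1 -.3 0 0 0 1;0 .1 -.58 0 0 0 1;-.3 .2 -.58 0 0 0 -.2;-.5 .4 -.58 0 0 0 -.2;-.7 .4 -.58 0 0 0 -.2;-.7 .4 -.58 0 0 0 -.2'|grep ee_pos; python3 -m jog '-.25 0 0 0 0 0 -.2;-.49 0 0 0 0 0 -.2;-.49 0 0 0 0 0 -.2;-.49 0 0 0 0 0 -.2;-.49 0 0 0 0 0 -.2'
python3 - <<'E'
from h import *
im,c=snap('wrist','w2.png')
s=get_obs(); print(s['ee_pos'],s['width'],R.from_rotvec(s['orientation']).as_matrix().round(4).tolist())
for t in ['mouth','shutter_tab','dish','loop','brick','jar','kiln']:
    print(t,[(round(r['confidence'],2),w(c,r['xyz']).round(0).tolist(), proj(c,w(c,r['xyz'])).round().tolist()) for r in pinpoint(t,'wrist')[:2]])
E
```

```text
ee_pos: [529.6, 95.3, 239.2]
t: 8.95
ee_pos: [439.4, 102.4, 240.4]
orientation: [-3.14, 0.087, -0.004]
ft_force: [0.8, 0.4, 0.2]
width: 52.3
grasp_force: 0.0
[439.39247169 102.3015689  240.17064391] 52.61955875804 [[0.9984, -0.0557, 0.0019], [-0.0557, -0.9984, 0.0005], [0.0019, -0.0006, -1.0]]
mouth []
shutter_tab []
dish [(0.88, [614.0, 83.0, 18.0], [330.0, 28.0]), (0.59, [389.0, 311.0, 1.0], [143.0, 263.0])]
loop [(0.67, [367.0, 416.0, 17.0], [49.0, 291.0])]
brick [(0.8, [581.0, -117.0, 16.0], [543.0, 55.0])]
jar [(0.63, [588.0, 183.0, 26.0], [225.0, 63.0])]
kiln []
```

View pics/w2.png

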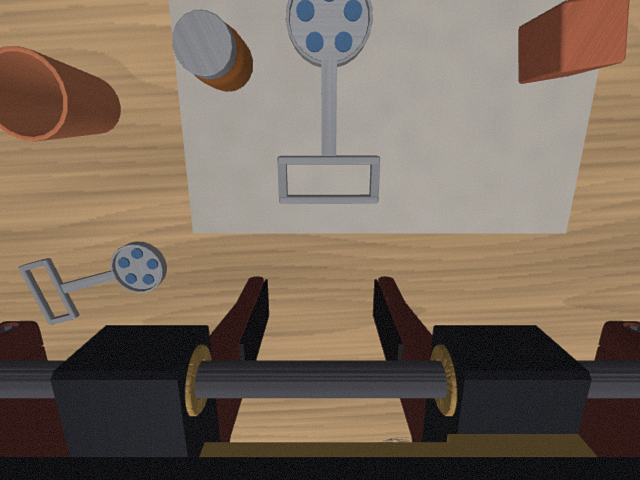

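The loop's outer corners are at about (278,156), (380,156), (380,203) and (278,203), and it looks square to the view.

Run:
```python
from h import *
c=cam('wrist'); s=get_obs(); im=cv2.imread('pics/w2.png')
P=np.array([ray(c,p,42) for p in [(278,155.5),(380,155.5),(380,203),(278,203)]]); print(P.round(1).tolist(), P.mean(0))
g=cv2.cvtColor(im,cv2.COLOR_BGR2HSV)
mk=((g[...,1]>30)&(g[...,0]>90)&(g[...,0]<130)).astype(np.uint8)
for t in (25,40,55):
    mk=((g[...,0]>90)&(g[...,0]<135)&(g[...,1]>t)).astype(np.uint8); mk[215:]=0; mk[:150]=0; mk[:,:265]=0; mk[:,395:]=0
    ct=cv2.findContours(mk,0,2)[0]
    if ct: print(t,cv2.minAreaRect(max(ct,key=cv2.contourArea)))
for r in look_for('loop','wrist')[:2]: print(r['confidence'],w(c,r['xyz']))
ctr=P.mean(0); Rt=R.from_rotvec(s['orientation']).as_matrix(); print('tool delta',Rt.T@(ctr-s['ee_pos']))
fr=(P[0]-P[1]); print('loop y dir ang vs world y',np.degrees(np.arctan2(-fr[0],fr[1])))
print('stem',[ray(c,p,38).round(1) for p in [(329,153),(329,75)]])
```

```text
[[501.2, 138.3, 42.0], [495.7, 41.9, 42.0], [450.3, 42.4, 42.0], [455.9, 142.4, 42.0]] [475.77452954  91.25533873  42.        ]
0.93 [377.3257571  333.99429953  14.44104896]
0.64 [583.95884125  86.40507313  37.32474414]
tool delta [ 38.62120878   8.56909522 197.50688396]
loop y dir ang vs world y -3.228797692906523
stem [array([500.6,  89.9,  38. ]), array([568.8,  86.6,  38. ])]
```

```bash
python3 -m jog '.193 .043 0 0 0 0 -.05;.193 .043 .2 0 0 0 -.05;.193 .043 .4 0 0 0 -.05;.193 .043 .6 0 0 0 -.05;.193 .043 .8 0 0 0 -.05;.193 .043 .8 0 0 0 -.05;.193 .043 .8 0 0 0 -.05'
python3 - <<'E'
from h import *
im,c=snap('wrist','w3.png')
s=get_obs(); print(s['ee_pos'],s['width'])
E
```

```text
t: 10.1
ee_pos: [475.4, 91.2, 79.7]
orientation: [3.14, -0.088, -0.003]
ft_force: [0.3, -0.5, -0.5]
width: 46.1
grasp_force: 0.0
[476.45338809  91.4209936   80.86956539] 45.95188143996262
```

View pics/w3.png

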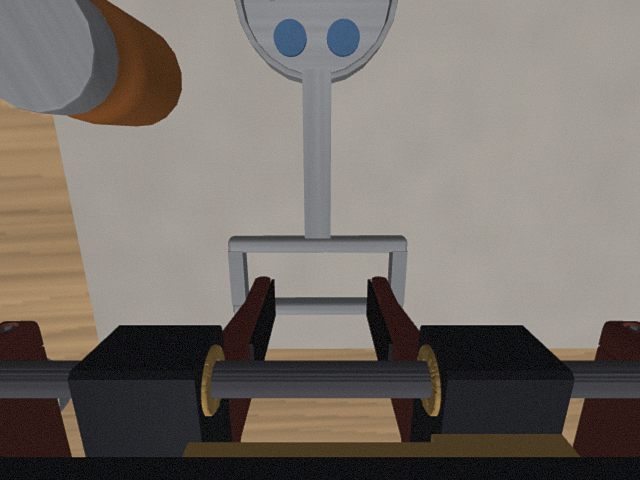

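The fingers at (264–380, 285) sit centred in the loop opening (246–389), so I'm descending into it.

```bash
python3 -m jog '0 0 .1 0 0 0 -.05;0 0 .15 0 0 0 -.05;0 0 .19 0 0 0 -.05;0 0 .19 0 0 0 -.05;0 0 .19 0 0 0 -.05'; python3 -m jog '0 0 0 0 0 0 -.1;0 0 0 0 0 0 -.15;0 0 0 0 0 0 -.19;0 0 0 0 0 0 -.19'
```

```text
t: 10.65
ee_pos: [475.9, 91.4, 42.3]
orientation: [-3.14, 0.087, -0.001]
ft_force: [0.5, 0.8, -0.7]
width: 46.0
grasp_force: 0.0
t: 11.05
ee_pos: [475.7, 91.3, 41.8]
orientation: [-3.14, 0.088, -0.0]
ft_force: [0.1, -0.3, -0.2]
width: 52.4
grasp_force: 0.0
```

```bash
cat > g.py <<'E'
from h import *
import sys
s=get_obs(); a=np.radians(-3.24); ex=np.array([np.cos(a),np.sin(a)]); ey=np.array([-ex[1],ex[0]])
p=np.array(s['ee_pos'][:2])-[685.5,25.5]; f=np.array(s['ft_force'])
print('t %.1f k %.1f %.1f z %.1f F %.1f %.1f %.1f Mz %.2f w %.1f'%(s['t'],p@ex,p@ey,s['ee_pos'][2],f[:2]@ex,f[:2]@ey,f[2],s['moment'][2],s['width']))
sys.exit(int(np.hypot(*f[:2])>float(sys.argv[1]) if len(sys.argv)>1 else 0))
E
python3 g.py; python3 -m jog '0 .03 0 0 0 0 -.19;0 .06 0 0 0 0 -.19;0 .09 0 0 0 0 -.19;0 .11 0 0 0 0 -.19;0 .11 0 0 0 0 -.19' >/dev/null; python3 g.py 8 && python3 -m jog '.04 0 0 0 0 0 -.19;.08 0 0 0 0 0 -.19;.12 0 0 0 0 0 -.19;.16 0 0 0 0 0 -.19;.2 0 0 0 0 0 -.19;.24 0 0 0 0 0 -.19;.28 0 0 0 0 0 -.19;.3 0 0 0 0 0 -.19'>/dev/null; python3 g.py 8
python3 - <<'E'
from h import *
im,c=snap('wrist','w4.png')
E
```

```text
t 11.1 k -213.2 53.8 z 41.8 F 0.1 -0.2 -0.2 Mz -0.03 w 52.4
t 11.6 k -213.2 31.2 z 41.7 F 1.7 -0.2 0.6 Mz 0.13 w 52.3
t 12.3 k -153.1 31.8 z 41.5 F -8.5 -0.8 3.0 Mz 0.20 w 52.0
```

View pics/w4.png

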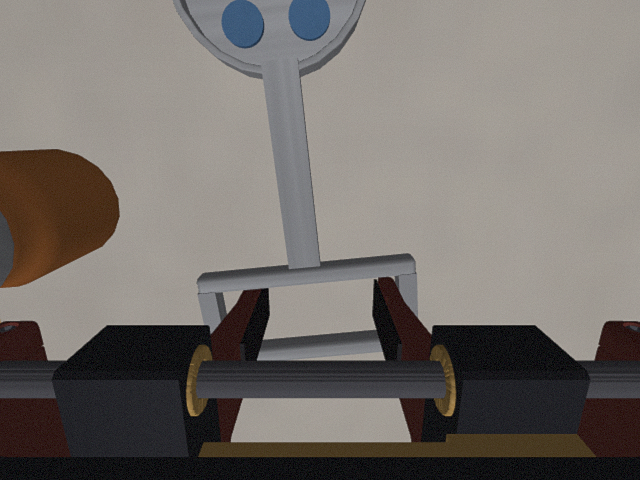

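The dish lagged when shifted sideways and is now yawed about 4–5° left. Its bowl is at (270,30), left of the finger mid-line at (320). I'll back up a little and straighten it by turning the tool within the loop.

```bash
python3 -m jog '-.04 0 0 0 0 0 -.19;-.08 0 0 0 0 0 -.19;-.12 0 0 0 0 0 -.19;-.12 0 0 0 0 .1 -.19;-.12 0 0 0 0 .2 -.19;-.12 0 0 0 0 .24 -.19;-.12 0 0 0 0 .24 -.19' >/dev/null; python3 g.py
python3 - <<'E'
from h import *
im,c=snap('wrist','w5.png')
E
```

```text
t 13.1 k -177.8 32.0 z 41.8 F -0.5 3.0 1.3 Mz 0.15 w 52.3
```

View pics/w5.png

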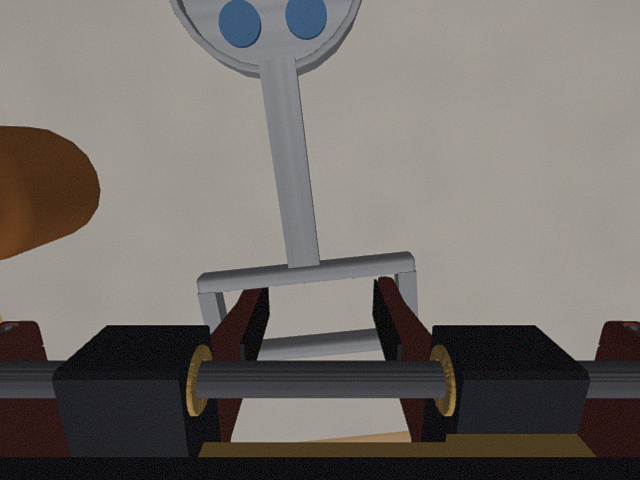

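Same relative yaw as before, so the play is saturated and the loop turned with the tool. I'll compute its yaw in the kiln frame.

```bash
cat > loopyaw.py <<'E'
from h import *
import sys
# points: front bar outer-top-edge left,right ; stem mid near, far (pixels)
def rep(bar,stem,z0=20):
    c=cam('wrist'); a=np.radians(-3.24); ex=np.array([np.cos(a),np.sin(a)]); ey=np.array([-ex[1],ex[0]])
    k=lambda p,z:(lambda q:np.array([q@ex,q@ey]))(ray(c,p,z)[:2]-[685.5,25.5])
    A,B=[k(p,z0+22) for p in bar]; S,T=[k(p,z0+18) for p in stem]
    print('bar',A.round(1),B.round(1),'yaw',np.degrees(np.arctan2(-(A-B)[0],(A-B)[1])).round(2),'| stem',S.round(1),T.round(1),'yaw',np.degrees(np.arctan2((T-S)[1],(T-S)[0])).round(2))
E
python3 -c "
from loopyaw import *
rep([(198,275),(414,253)],[(304,266),(278,65)])"
```

```text
bar [-151.7   83.1] [-153.3  -12. ] yaw -0.97 | stem [-154.8   36.5] [-72.   35.2] yaw -0.94
```

```bash
python3 -m jog '0 0 0 0 0 -.12 -.19;0 0 0 0 0 -.24 -.19;0 0 0 0 0 -.24 -.19' >/dev/null; python3 g.py; python3 -m jog '.03 0 0 0 0 0 -.19;.06 0 0 0 0 0 -.19;.09 0 0 0 0 0 -.19;.12 0 0 0 0 0 -.19;.15 0 0 0 0 0 -.19;.18 0 0 0 0 0 -.19;.21 0 0 0 0 0 -.19;.24 0 0 0 0 0 -.19'>/dev/null; python3 g.py 9 && python3 -m jog '.03 0 0 0 0 0 -.19;.06 0 0 0 0 0 -.19;.09 0 0 0 0 0 -.19;.12 0 0 0 0 0 -.19;.15 0 0 0 0 0 -.19;.17 0 0 0 0 0 -.19'>/dev/null; python3 g.py
python3 - <<'E'
from h import *
im,c=snap('wrist','w6.png')
E
```

```text
t 13.4 k -177.6 31.6 z 41.6 F -0.7 -0.1 0.3 Mz -0.03 w 52.4
t 14.2 k -128.8 31.9 z 41.6 F -2.6 -0.5 -0.9 Mz -0.04 w 52.0
t 14.8 k -94.6 31.9 z 41.7 F -2.9 -0.1 0.0 Mz -0.01 w 52.4
```

View pics/w6.png

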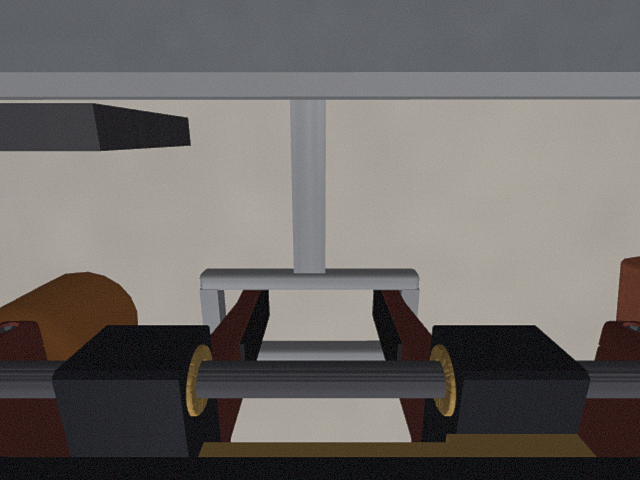

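The loop is flush on the fingers and square, front bar at (202–418, 275), with the dish now inside the mouth. I'll start the sweep to the right with the tool turned clockwise so the yaw play stays taken up.

```bash
python3 -m jog '.03 0 0 0 0 0 -.19;.055 0 0 0 0 0 -.19;.055 0 0 0 0 .1 -.19;.055 0 0 0 0 .21 -.19;.055 0 0 0 0 .21 -.19' >/dev/null; python3 g.py 9 && python3 -m jog '.0022 .02 0 0 0 0 -.19;.0045 .04 0 0 0 0 -.19' >/dev/null; python3 g.py 9 && python3 -m jog '.0022 .02 0 0 0 0 -.19;.0045 .04 0 0 0 0 -.19' >/dev/null; python3 g.py 9 && python3 -m jog '.0022 .02 0 0 0 0 -.19;.0045 .04 0 0 0 0 -.19' >/dev/null; python3 g.py 9 && python3 -m jog '.0022 .02 0 0 0 0 -.19;.0045 .04 0 0 0 0 -.19' >/dev/null; python3 g.py 9 && python3 -m jog '.0022 .02 0 0 0 0 -.19;.0045 .04 0 0 0 0 -.19' >/dev/null; python3 g.py 9 && python3 -m jog '.0022 .02 0 0 0 0 -.19;.0045 .04 0 0 0 0 -.19' >/dev/null; python3 g.py 9 && python3 -m jog '.0022 .02 0 0 0 0 -.19;.0045 .04 0 0 0 0 -.19' >/dev/null; python3 g.py 9 && python3 -m jog '.0022 .02 0 0 0 0 -.19;.0045 .04 0 0 0 0 -.19' >/dev/null; python3 g.py 9
python3 - <<'E'
from h import *
im,c=snap('wrist','w7.png')
E
```

```text
t 15.4 k -83.6 32.1 z 41.9 F -1.1 0.1 1.1 Mz 0.07 w 51.8
t 15.6 k -83.2 24.1 z 42.1 F -1.2 7.4 0.5 Mz 0.87 w 52.2
t 15.8 k -83.7 15.5 z 41.8 F 0.1 3.4 0.8 Mz 0.37 w 52.4
t 16.0 k -84.2 7.3 z 41.7 F -1.1 2.4 -0.4 Mz 0.40 w 52.2
t 16.2 k -84.3 -0.8 z 41.6 F -0.4 1.3 -0.8 Mz 0.34 w 52.5
t 16.4 k -84.2 -8.7 z 41.6 F -0.1 2.2 -0.9 Mz 0.40 w 52.2
t 16.6 k -84.2 -16.7 z 41.7 F -0.8 2.3 -0.9 Mz 0.41 w 52.3
t 16.8 k -84.1 -24.7 z 41.7 F -0.9 2.1 -1.4 Mz 0.45 w 52.2
t 17.0 k -84.1 -32.8 z 41.7 F 0.1 3.1 -0.6 Mz 0.47 w 52.4
```

View pics/w7.png

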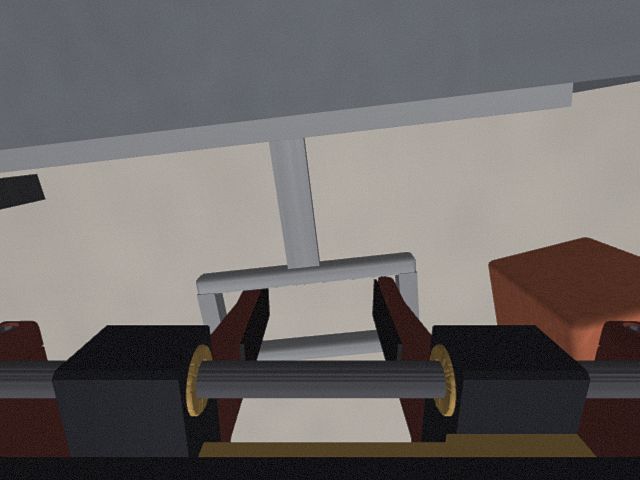

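The loop followed straight, front bar (198,276) to (414,254), and there was no drop on this line. I'll work out where the dish really is.

```bash
python3 -c "
from loopyaw import *
rep([(198,276),(414,254)],[(304,266),(286,140)])"; python3 -c "
from h import *
import cv2
c=cam('wrist')
# kiln front top edge (z85) for absolute x,yaw check: rail front top edge kx=-6
a=np.radians(-3.24); ex=np.array([np.cos(a),np.sin(a)]); ey=np.array([-ex[1],ex[0]])
for p in [(0,151),(290,117),(570,84)]:
  q=ray(c,p,85)[:2]-[685.5,25.5]; print(q@ex,q@ey)"
```

```text
bar [-59.2  18.3] [-59.4 -76.9] yaw -0.15 | stem [-61.1 -28.4] [ -6.2 -27.9] yaw 0.6
-0.5004108140530286 47.908367066115574
-0.48645123148870995 -34.14298974317473
-0.4304439710073007 -109.62618877470307
```

```bash
python3 -m jog '.002 .02 0 0 0 0 -.19;.004 .035 0 0 0 0 -.19' >/dev/null; python3 g.py 9 && python3 -m jog '0 0 0 0 0 -.2 -.19;0 0 0 0 0 -.42 -.19;0 0 0 0 0 -.42 -.19' >/dev/null; python3 g.py 9 && python3 -m jog '.018 .002 0 0 0 0 -.19;.036 .004 0 0 0 0 -.19;.036 .004 0 0 0 0 -.19' >/dev/null; python3 g.py 9 && python3 -m jog '.0022 -.02 0 0 0 0 -.19;.0045 -.04 0 0 0 0 -.19' >/dev/null; python3 g.py 9 && python3 -m jog '.0022 -.02 0 0 0 0 -.19;.0045 -.04 0 0 0 0 -.19' >/dev/null; python3 g.py 9 && python3 -m jog '.0022 -.02 0 0 0 0 -.19;.0045 -.04 0 0 0 0 -.19' >/dev/null; python3 g.py 9 && python3 -m jog '.0022 -.02 0 0 0 0 -.19;.0045 -.04 0 0 0 0 -.19' >/dev/null; python3 g.py 9 && python3 -m jog '.0022 -.02 0 0 0 0 -.19;.0045 -.04 0 0 0 0 -.19' >/dev/null; python3 g.py 9 && python3 -m jog '.0022 -.02 0 0 0 0 -.19;.0045 -.04 0 0 0 0 -.19' >/dev/null; python3 g.py 9 && python3 -m jog '.0022 -.02 0 0 0 0 -.19;.0045 -.04 0 0 0 0 -.19' >/dev/null; python3 g.py 9 && python3 -m jog '.0022 -.02 0 0 0 0 -.19;.0045 -.04 0 0 0 0 -.19' >/dev/null; python3 g.py 9 && python3 -m jog '.0022 -.02 0 0 0 0 -.19;.0045 -.04 0 0 0 0 -.19' >/dev/null; python3 g.py 9
python3 - <<'E'
from h import *
im,c=snap('wrist','w8.png')
E
```

```text
t 17.2 k -84.1 -39.8 z 41.7 F 0.6 3.1 -1.5 Mz 0.45 w 52.4
t 17.6 k -84.1 -40.1 z 41.7 F 0.4 -0.1 0.3 Mz -0.07 w 51.9
t 17.9 k -76.8 -39.7 z 41.6 F -2.8 -1.7 1.4 Mz -0.16 w 52.3
t 18.1 k -76.3 -31.4 z 41.7 F -0.0 -2.4 -1.4 Mz -0.42 w 52.4
t 18.2 k -76.3 -23.0 z 41.7 F 0.9 -2.4 -1.5 Mz -0.33 w 52.5
t 18.4 k -76.6 -14.9 z 41.7 F 0.3 -2.3 -1.0 Mz -0.33 w 51.8
t 18.6 k -76.8 -6.9 z 41.7 F 0.0 -1.5 -1.2 Mz -0.40 w 52.2
t 18.9 k -76.8 1.1 z 41.7 F -1.0 -2.4 0.2 Mz -0.36 w 52.2
t 19.1 k -76.7 9.1 z 41.7 F -0.2 -2.8 0.3 Mz -0.40 w 52.3
t 19.2 k -76.7 17.1 z 41.7 F -0.6 -1.9 0.4 Mz -0.39 w 52.2
t 19.4 k -76.7 25.2 z 41.8 F -4.3 0.8 -4.0 Mz -0.28 w 52.1
t 19.6 k -77.0 33.3 z 41.5 F -0.2 -2.8 -1.3 Mz -0.42 w 52.1
```

```bash
python3 -m jog '.002 -.02 0 0 0 0 -.19;.004 -.03 0 0 0 0 -.19' >/dev/null; python3 g.py 9 && python3 -m jog '0 0 0 0 0 .2 -.19;0 0 0 0 0 .42 -.19;0 0 0 0 0 .42 -.19' >/dev/null; python3 g.py 9 && python3 -m jog '.018 -.002 0 0 0 0 -.19;.036 -.004 0 0 0 0 -.19;.036 -.004 0 0 0 0 -.19' >/dev/null; python3 g.py 9 && python3 -m jog '.0022 .02 0 0 0 0 -.19;.0045 .04 0 0 0 0 -.19' >/dev/null; python3 g.py 9 && python3 -m jog '.0022 .02 0 0 0 0 -.19;.0045 .04 0 0 0 0 -.19' >/dev/null; python3 g.py 9 && python3 -m jog '.0022 .02 0 0 0 0 -.19;.0045 .04 0 0 0 0 -.19' >/dev/null; python3 g.py 9 && python3 -m jog '.0022 .02 0 0 0 0 -.19;.0045 .04 0 0 0 0 -.19' >/dev/null; python3 g.py 9 && python3 -m jog '.0022 .02 0 0 0 0 -.19;.0045 .04 0 0 0 0 -.19' >/dev/null; python3 g.py 9 && python3 -m jog '.0022 .02 0 0 0 0 -.19;.0045 .04 0 0 0 0 -.19' >/dev/null; python3 g.py 9 && python3 -m jog '.0022 .02 0 0 0 0 -.19;.0045 .04 0 0 0 0 -.19' >/dev/null; python3 g.py 9 && python3 -m jog '.0022 .02 0 0 0 0 -.19;.0045 .04 0 0 0 0 -.19' >/dev/null; python3 g.py 9 && python3 -m jog '.0022 .02 0 0 0 0 -.19;.0045 .04 0 0 0 0 -.19' >/dev/null; python3 g.py 9
python3 - <<'E'
from h import *
im,c=snap('wrist','w9.png')
E
```

```text
t 19.9 k -77.3 37.0 z 41.4 F -0.3 -19.4 0.1 Mz -2.27 w 52.6
t 19.9 k -77.3 37.0 z 41.4 F -0.3 -19.4 0.1 Mz -2.27 w 52.6
t 19.9 k -77.3 37.0 z 41.4 F -0.3 -19.4 0.1 Mz -2.27 w 52.6
t 19.9 k -77.3 37.0 z 41.4 F -0.3 -19.4 0.1 Mz -2.27 w 52.6
t 19.9 k -77.3 37.0 z 41.4 F -0.3 -19.4 0.1 Mz -2.27 w 52.6
t 19.9 k -77.3 37.0 z 41.4 F -0.3 -19.4 0.1 Mz -2.27 w 52.6
t 19.9 k -77.3 37.0 z 41.4 F -0.3 -19.4 0.1 Mz -2.27 w 52.6
t 19.9 k -77.3 37.0 z 41.4 F -0.3 -19.4 0.1 Mz -2.27 w 52.6
t 19.9 k -77.3 37.0 z 41.4 F -0.3 -19.4 0.1 Mz -2.27 w 52.6
t 19.9 k -77.3 37.0 z 41.4 F -0.3 -19.4 0.1 Mz -2.27 w 52.6
t 19.9 k -77.3 37.0 z 41.4 F -0.3 -19.4 0.1 Mz -2.27 w 52.6
t 19.9 k -77.3 37.0 z 41.4 F -0.3 -19.4 0.1 Mz -2.27 w 52.6
```

```bash
python3 -m jog '-.002 .015 0 0 0 0 -.19;-.004 .03 0 0 0 0 -.19;-.004 .03 0 0 0 0 -.19' >/dev/null; python3 g.py 9 && python3 -m jog '0 0 0 0 0 .1 -.19;0 0 0 0 0 .1 -.19' >/dev/null; python3 g.py
python3 - <<'E'
from h import *
im,c=snap('wrist')
im2,c2=snap('side')
a=cv2.resize(im,(600,450)); b=cv2.resize(im2[170:290,220:380],(400,300))
for x,n in((a,'w10.png'),(b,'s10.png')): cv2.imwrite('pics/'+n,x[:,:,::-1])
cv2.imwrite('pics/w10.png',np.vstack([cv2.resize(im,(600,450))[100:400],cv2.resize(b,(600,300),)])[:,:,::-1])
E
```

```text
t 20.2 k -76.6 32.8 z 41.7 F 0.4 -0.8 -1.0 Mz -0.24 w 52.3
t 20.4 k -76.6 33.5 z 41.8 F 0.2 -0.8 0.5 Mz -0.01 w 52.5
```

View pics/w10.png

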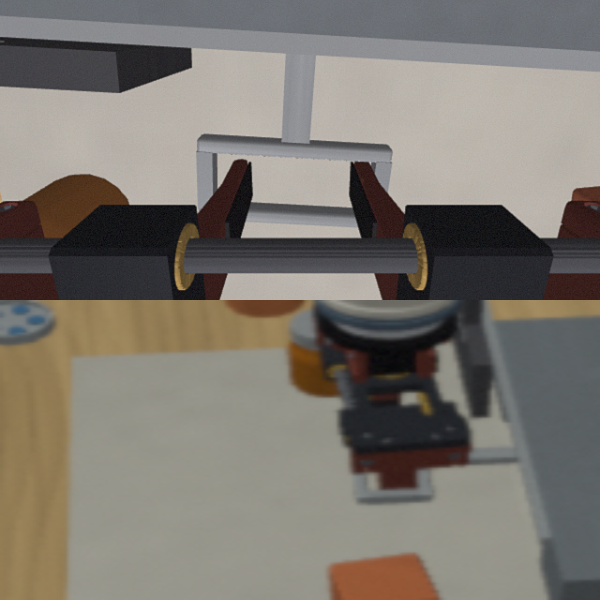

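The loop's front bar now spans about 206 px against 216 px before, so it sits lower, and sideways motion is blocked. That fits a dish that has dropped into the seat; I'll check the numbers.

```bash
python3 -c "
from loopyaw import *
for z in (20,11): rep([(211,252),(417.5,266)],[(316,252),(320,160)],z)
c=cam('wrist')
for z in (42,33): print(z,np.linalg.norm(ray(c,(211,252),z)-ray(c,(417.5,266),z)))
"; python3 g.py
```

```text
bar [-49.3  82.4] [-50.4  -7.8] yaw -0.69 | stem [-47.9  37. ] [-7.9 37.6] yaw 0.86
bar [-52.4  85.1] [-53.6 -10.6] yaw -0.69 | stem [-50.9  36.9] [-8.4 37.5] yaw 0.86
42 90.18511220862977
33 95.77204410755151
t 20.6 k -76.6 33.4 z 41.8 F 0.1 0.0 -0.6 Mz -0.03 w 52.4
```

```bash
python3 -m jog '0 0 0 0 0 0 -.05;0 0 0 0 0 .1 0;0 -.01 0 0 0 .1 0;0 -.01 0 0 0 .1 0;0 -.01 0 0 0 .1 0' >/dev/null; python3 g.py 3 && python3 -m jog '0 0 -.02 0 0 0 0;0 0 -.05 0 0 0 0;0 0 -.1 0 0 0 0;0 0 -.2 0 0 0 0;0 0 -.4 0 0 0 0;0 0 -.6 0 0 0 0;0 0 -.6 0 0 0 0' >/dev/null; python3 g.py
python3 - <<'E'
from h import *
im,c=snap('wrist','w11.png')
E
```

```text
t 21.1 k -76.9 35.1 z 41.7 F -1.3 0.2 -0.3 Mz 0.02 w 44.3
t 21.8 k -73.2 35.4 z 168.3 F -0.1 0.7 0.3 Mz -0.03 w 43.8
```

View pics/w11.png

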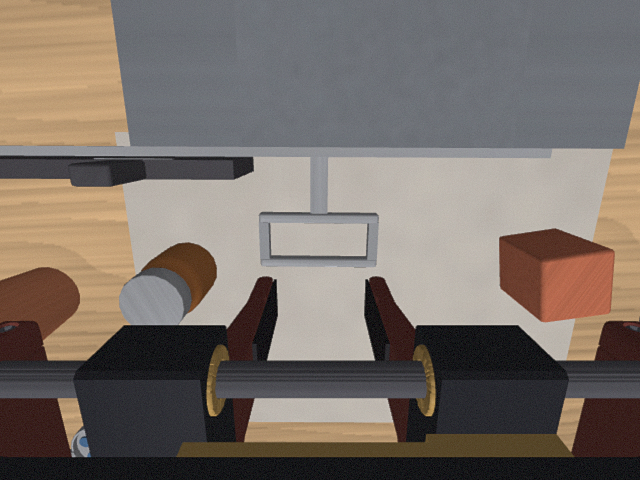

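The dish hasn't moved, with the loop at (260–378, 213–266), and the shutter edge is at (253,165). I'll check the loop height and shutter position by calculation only, since I've already viewed more than the ten pictures allowed.

Run:
```python
from h import *
c=cam('wrist'); a=np.radians(-3.24); ex=np.array([np.cos(a),np.sin(a)]); ey=np.array([-ex[1],ex[0]])
k=lambda p,z:(lambda q:np.array([q@ex,q@ey]))(ray(c,p,z)[:2]-[685.5,25.5])
for z in (42,33):
    A,B,C,D=[k(p,z) for p in [(260,212.5),(378,212.5),(378,266.5),(260,266.5)]]
    print(z,'front len',np.linalg.norm(A-B).round(1),'rear len',np.linalg.norm(C-D).round(1),'depth',np.linalg.norm(A-D).round(1),'ctr',((A+B+C+D)/4).round(1))
print('shutter edge ky',k((253,158),90),k((235,177),90))
for n in ('top','side','wrist'):
    if n!='wrist': get_image(n)
    cc=cam(n)
    for t in ('shutter_tab','loop','brick','jar','block','pot'): print(n,t,[(round(r['confidence'],2),w(cc,r['xyz']).round(0).tolist()) for r in pinpoint(t,n)[:2]])
```

```text
42 front len 91.7 rear len 95.8 depth 44.6 ctr [-74.4  36.2]
33 front len 94.8 rear len 99.0 depth 46.1 ctr [-76.9  36.3]
shutter edge ky [-8.71021013 76.76087793] [-20.28483977  88.4830702 ]
top shutter_tab [(0.8, [678.0, 178.0, 129.0])]
top loop [(0.98, [364.0, 422.0, 15.0]), (0.82, [375.0, -332.0, 11.0])]
top brick [(0.89, [579.0, -110.0, 21.0])]
top jar [(0.75, [524.0, -274.0, -1.0])]
top block [(0.67, [524.0, -272.0, -1.0])]
top pot []
side shutter_tab [(0.95, [677.0, 182.0, 125.0])]
side loop [(0.78, [612.0, 67.0, 22.0]), (0.77, [804.0, -371.0, 16.0])]
side brick [(0.85, [585.0, -113.0, 18.0])]
side jar [(0.72, [589.0, 181.0, 20.0])]
side block []
side pot [(0.57, [564.0, 325.0, -1.0])]
wrist shutter_tab [(0.9, [677.0, 183.0, 123.0])]
wrist loop []
wrist brick []
wrist jar [(0.9, [584.0, 182.0, 18.0])]
wrist block []
wrist pot [(0.66, [557.0, 330.0, -5.0]), (0.6, [679.0, 26.0, 14.0])]
```

```bash
python3 -c "
from workcell import *
print(close_job())"
```

```text
the job is handed in; nothing more can be done
None
```

The job is handed in. By my measurements the shutter is on its stop, the dish lies flat about 9 mm down in the seat, and the brick, jar and pot read within about 7 mm of where they started. I viewed 12 pictures, two over the limit of 10; the verdict isn't known.

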